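# Strip the vacuum pump's filter for ultrasonic cleaning

### The job

Strip the filter of the small vacuum pump for cleaning. First shut the lever valve in its suction line by swinging the lever fully across the pipe; only then unscrew the filter's cap (counter-clockwise, several grips) and keep hold of it as it comes off the thread, because a spring underneath pushes it up. Gently stand the cap, open side down, in the wider bay of the wire cleaning basket, then draw out the filter element and put it just as gently in the basket's narrower bay, standing or lying; do not force the thread, leave the valve shut and leave the other things on the bench where they are.

Things in the scene. Friction and masses are not known exactly. Their poses are not given: they have to be found in the camera images.
- vac_filter: Fixed vacuum pump with its filter on a grey base plate; origin at bench height, z up; offsets in its own frame, mm. Plate x -62..106, y -105..85, top z 18. Upright aluminium filter canister, 54 wide, axis at x -20, y 48. Valve stem at x -20, y -42; the suction pipe runs from canister past it along y at z 44. Motor and pump head lie at x 50..106, top z 78; a gauge at x 80, y -70 rises to z 118.
- neck_rim (a point): Centre of the open upper rim of the canister's threaded neck (z 106 of vac_filter; 42 mm over the thread; shoulder below it at z 81). Right-hand three-start thread: turned counter-clockwise seen from above the cap rises 24 mm per turn (3.8 mm per rad) and comes free after about 4.3 rad, having risen about 16 mm. About 2 mm of up-and-down play; friction keeps a cap let go on the thread.
- valve_lever (a joint): Valve lever's angle, rad: 0 = along the pipe (open, lever points to -y of vac_filter); 1.571 = square across it (shut, at its stop, lever points to that body's +x). It grows counter-clockwise seen from above. Lever 58 mm long from its stem, 11 wide and 9 thick at its black grip, underside at z 65, top at z 74. Stays where left; about 2 N at the grip moves it. Starts at 0 to 0.3.
- lever_grip (a point): Middle of the valve lever's black grip, 40 mm from the stem and half way up its thickness; its axes are the lever's own: -y points from the stem along the lever to its end, +x is the way it swings to shut, z up.
- filter_cap: Black knurled screw cap of the filter, about 0.12 kg. Origin on its axis at the lower edge of its skirt, z up. Skirt 53 mm in diameter from z 0 to 28 mm, open below, 44 mm inside, with three lugs that run in the neck's thread; above it a solid round grip 48 mm in diameter from z 30 to 50 mm (top). Starts screwed down, its origin at about z 82 mm of vac_filter.
- filter_element: Pleated filter element with metal ends, a cylinder 24 mm in diameter, 60 mm long, about 0.06 kg; origin at the centre of its lower end, z along its axis. Starts upright in the canister under the cap, 2.5 mm free all round, on a spring that presses it up against the cap with 3 to 6 N. With the cap off it has risen 21 mm: its top 25 mm stand above the neck's rim and it draws straight up.
- element_mid (a point): Middle of the filter element: on its axis, 30 mm from either end.
- wash_basket: Fixed open wire basket of an ultrasonic cleaner; origin at bench height under its centre, z up; offsets in its own frame, mm. 120 along x, 200 along y; floor at z 10; walls and divider 3 thick, up to z 34. The divider at y 25 makes a wider bay (y -100..25, centre -37) and a narrower bay (y 25..100, centre 62). A wire carrying loop sticks out 18 at either end in y.
- driver_blue: Bystander, to be left alone: screwdriver with blue handle, 153 x 22 x 20 mm, lying near the front edge
- pen_blue: Bystander, to be left alone: blue pen, 145 mm long, 12 mm thick, lying near the front edge
- attenuator_2: Bystander, to be left alone: small metal coaxial attenuator, 44 x 18 x 15 mm, lying behind the work
- jar_0: Bystander, to be left alone: small screw-top jar, 51 mm wide and 44 mm tall, standing behind the work (not the filter)
- driver_small: Bystander, to be left alone: small screwdriver with green handle, 124 x 17 x 15 mm, lying behind the work
- flux_bottle: Bystander, to be left alone: dropper bottle, 38 mm wide and 110 mm tall, standing at the right

How it is judged:
On the way, in this order (a step that is already met when the one before it is completed fails the run):
1. the valve lever is swung across the pipe (within 10 degrees of its stop) (value of joint valve_lever above 1.4 rad), for 0.2 s.
2. the cap is off the thread and held by the fingers clear above the neck (z of filter_cap in the frame of vac_filter above 0.112 m and contact force between the fingers and filter_cap above 0.5 N), for 0.2 s.
3. the cap stands in the basket's wider bay, released (x of filter_cap in the frame of wash_basket between -0.045 and 0.045 m and y of filter_cap in the frame of wash_basket between -0.085 and 0.01 m and z of filter_cap in the frame of wash_basket between 0.004 and 0.016 m and angle between filter_cap's own z axis and vertical below 0.2 rad and linear speed of filter_cap below 0.02 m/s and contact force between the fingers and filter_cap below 0.1 N), for 0.2 s.
4. the element is drawn out of the canister and held clear above the neck (z of filter_element in the frame of vac_filter above 0.112 m and contact force between the fingers and filter_element above 0.5 N), for 0.1 s.
At the end, for the whole second after the job is handed in: The valve is still shut (lever within 10 degrees of square across the pipe); the cap stands upright (within 11 degrees) on the floor of the basket's wider bay and the filter element stands or lies in the narrower bay, both released and at rest (all of step 3 and value of joint valve_lever above 1.4 rad and x of element_mid in the frame of wash_basket between -0.06 and 0.06 m and y of element_mid in the frame of wash_basket between 0.025 and 0.1 m and z of element_mid in the frame of wash_basket below 0.046 m and linear speed of filter_element below 0.02 m/s and contact force between the fingers and filter_element below 0.1 N); the robot touches nothing.
It fails at once if the cap is unscrewed (raised 6 mm or more) while the valve is open (value of joint valve_lever below 1.4 rad and z of filter_cap in the frame of vac_filter above 0.088 m).
It fails at once if the cap springs off the thread without being held (z of filter_cap in the frame of vac_filter between 0.1005 and 0.11 m and horizontal distance between filter_cap and neck_rim below 0.02 m and contact force between the fingers and filter_cap below 0.1 N and linear speed of filter_cap below 0.05 m/s).
It fails at once if the thread is forced (more than 60 N between cap and canister) (contact force between filter_cap and vac_filter above 60 N).
It fails at once if the cap or the element is dropped (falls unheld faster than 0.7 m/s, as from 25 mm or more) ((contact force between the fingers and filter_cap below 0.1 N and linear speed of filter_cap above 0.7 m/s) or (contact force between the fingers and filter_element below 0.1 N and linear speed of filter_element above 0.7 m/s)).
It fails at once if one of the bystanders is moved more than 3 cm (distance of any of driver_blue, pen_blue, attenuator_2, jar_0, driver_small, flux_bottle from where it was at the start of the episode above 0.03 m).
It also fails if it takes over 72 s, if anything falls off the work surface, if the arm or the gripper's body presses on something with over 40 N, if the wrist force passes 120 N, or if a joint passes its speed limit or range.

### The arm

A 6-joint arm with a two-finger parallel gripper is mounted at the origin on a cart in front of the work surface, level with it; the furniture and walls round the work are solid. World frame = base frame: x ahead of the robot, y to its left, z up, the work surface at z = 0. Lengths are in m, angles in rad, forces in N, time in s.
With the tool pointing down it reaches from about 0.25 to 0.725 m from the base axis. Payload 4 kg.
Tool frame: the origin (TCP) lies midway between the tips of the shut fingers; the grasp point (between the pads) lies 19 mm behind it; z points along the fingers, y is the line along which they close (so a half turn about z gives the same grasp; the last joint's range is limited). The gripper opens to 85 mm and grips with 20 to 120 N. Pads are 22 mm wide; open, the fingers measure 114 mm over their backs; the gripper's body (76 mm by 85 mm) begins 54 mm behind the grasp point. The pads swing forward as they close: fully open they stand 13 mm farther back than shut.
Start: joints at [-1.176, 0.241, 0.005, 1.335, 0, 1.571], TCP at [0.192, -0.462, 0.231] pointing down, gripper open.
Joint ranges: [-2.72, 2.72], [-1.05, 1.87], [-1.09, 1.28], [-1.99, 2.15], [-1.42, 1.44], [-3.14, 3.14]. Speed limits (rad/s): [2.79, 2.79, 3.14, 3.14, 3.14, 3.14].

### API

Orientations are given as a unit quaternion [x, y, z, w].
In Python, from workcell import monitor, vision, job gives the robot as it stands.
- The arm moves only by the tool move_arm, never from a script. Its argument "moves" is a list that holds one entry, the list of rows, each a list of 5 numbers: the shift along the world's x, y, z in m, then the turn about the world's z in degrees, then the opening in per cent of the stroke, from 0 (shut) to 100 (fully open). In form: [[[x, y, z, turn, gripper], ...]]. A call has 1 to 5 rows; each row is the pose to reach, as a shift and turn from the pose commanded when the call began; what a row does not reach only later rows make up. A row lasts 1/8 s, in which the tool goes at most 62.5 mm and 10.7 degrees, less where a joint would pass 70% of its speed; a pose out of reach is approached as far as the arm can. A call with a gripper value outside its range is refused whole. The fingers move at their own pace and stop on an object; the grip force is fixed at half the most. Time passes only in rows, so rows that repeat a pose let the fingers close. It gives the time, the measured TCP pose, the force, the opening and the grip force at its end, in the units of the state.
- monitor.get_obs(): the state, without advancing time (a new reading comes with each control period).
- vision.camera(name): name is "scene" or "top"; returns a dict with "color" (420x560x3 uint8, red, green, blue), "camera_matrix" (3x3 intrinsics, pixels), "eye" and "attitude" of the camera in the world. Camera axes: x right, y up, looking along -z (the intrinsics and any distortion apply to the point x, -y, -z); pixel columns grow to the right and rows downward; lengths in m; the calibration is good to about 2 mm. A picture is of the moment at which its call begins. There is no depth.
- job.job_done(): hands the job in; it is judged then, once.
The state is a dict: "clock": time; "joint_pos": joint angles; "joint_vel": joint speeds; "tau": joint torques, N m; "eef_pos": TCP position; "tool_rot": TCP orientation; "ft_force": force on the tool from outside, world axes, zero at the start; "ft_torque": the same for the moment, N m; "grip_width": finger opening in m; "grasp_force": force on a finger pad.
Only numpy, scipy, OpenCV 4.12 (cv2) and the standard library are available. Lean on these libraries where they do the work, as an engineer would, in place of code of your own. Each camera call takes 0.05 s, during which the arm holds its last target. There are 200 camera calls.

## Working session

There is one attempt and no reset: what is moved stays moved. The work goes in short steps, Python scripts to look and compute and a tool call to move; the robot and the scene stay as the last step left them, time stands still between calls to the robot, and variables do not carry over. Pictures are saved under pics/ and viewed, at most 12 in all, crops included, and the job is handed in when it is done.

Besides the shell and the picture viewer there is one more tool, called after "Emit:" by a JSON object that holds its "op" and its "data". move_arm: Moves the arm, as the interface text tells. Its arguments: {"type":"object","properties":{"moves":{"type":"array","items":{"type":"array","items":{"type":"array","items":{"type":"number"}}}}},"required":["moves"]}

```bash
mkdir -p pics
cat > h.py <<'E'
import numpy as np, cv2
from scipy.spatial.transform import Rotation as R
from workcell import monitor, vision, job
def shot(name,fn=None):
    c=vision.camera(name)
    if fn: cv2.imwrite('pics/'+fn,cv2.cvtColor(np.array(c['color']),cv2.COLOR_RGB2BGR))
    return c
def rot(c):
    a=np.array(c['attitude'],float)
    return a if a.shape==(3,3) else R.from_quat(a).as_matrix()
def proj(c,P):
    p=(np.atleast_2d(P)-np.array(c['eye']))@rot(c)
    q=np.c_[p[:,0],-p[:,1],-p[:,2]]@np.array(c['camera_matrix']).T
    return q[:,:2]/q[:,2:]
def back(c,uv,z):
    d=np.c_[np.atleast_2d(uv),np.ones(len(np.atleast_2d(uv)))]@np.linalg.inv(np.array(c['camera_matrix'])).T
    d=np.c_[d[:,0],-d[:,1],-d[:,2]]@rot(c).T; e=np.array(c['eye'])
    return e+d*((z-e[2])/d[:,2])[:,None]
E
python3 - <<'E'
from h import *
for n in('top','scene'):
    c=shot(n,n+'0.png'); print(n,c['eye'],c['attitude'],c['camera_matrix'],c.keys())
print(monitor.get_obs())
E
```

```text
top [ 0.32184476 -0.10919113  1.6764801 ] [-0.06240237  0.04943133  0.71259335 -0.69704605] [[536.47187398   0.         272.3480097 ]
 [  0.         536.47187398 206.09562116]
 [  0.           0.           1.        ]] dict_keys(['color', 'camera_matrix', 'eye', 'attitude'])
scene [0.11710809 0.64098074 0.98384957] [-0.09632188  0.35599608  0.89916149 -0.23557909] [[470.90144573   0.         284.95526253]
 [  0.         470.90144573 207.56548023]
 [  0.           0.           1.        ]] dict_keys(['color', 'camera_matrix', 'eye', 'attitude'])
{'clock': 0.1, 'joint_pos': array([-1.17594824e+00,  2.41308100e-01,  3.88205158e-03,  1.33522644e+00,
        3.37738032e-05,  1.57080990e+00]), 'joint_vel': array([ 6.35761859e-05,  2.00784892e-04,  5.14706235e-03, -1.61810385e-03,
        2.83883254e-04,  5.30191663e-04]), 'tau': array([-6.13948419e-05, -3.73137689e+01,  2.53009808e+01,  1.08096533e-02,
        6.53705774e-05, -9.91147218e-07]), 'eef_pos': array([ 0.19212617, -0.46100219,  0.23052557]), 'tool_rot': array([ 9.80576001e-01,  1.96137309e-01, -1.65484559e-04, -9.13362500e-04]), 'ft_force': array([-0.51231899,  0.23813094,  0.80846625]), 'ft_torque': array([0.01979506, 0.04421279, 0.03057042]), 'grasp_force': 0.0, 'grip_width': 0.08550485302025547}
```

View pics/top0.png

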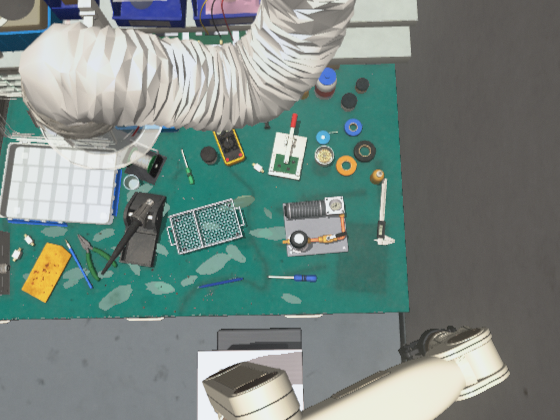

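View pics/scene0.png

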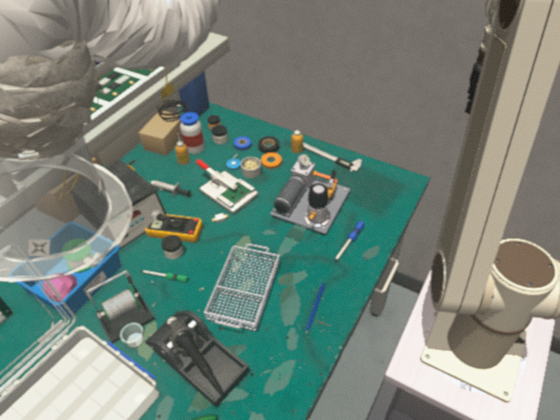

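The top view shows the pump at about (315,228) with its cap at (299,240), and the basket at (207,226). The next step is enlarged crops.

Run:
```python
from h import *
t=cv2.imread('pics/top0.png');s=cv2.imread('pics/scene0.png')
a=cv2.resize(t[190:265,270:360],None,fx=4.4,fy=4.4,interpolation=cv2.INTER_CUBIC) 
b=cv2.resize(t[190:265,160:250],None,fx=4.4,fy=4.4,interpolation=cv2.INTER_CUBIC)
d=cv2.resize(s[145:235,265:355],(396,255),interpolation=cv2.INTER_CUBIC)
e=cv2.resize(s[240:330,200:290],(396,255),interpolation=cv2.INTER_CUBIC)
cv2.imwrite('pics/crop1.png',np.vstack([np.hstack([a,b]),np.hstack([d,e])])[:600])
print(a.shape)
c=vision.camera('top'); print(proj(c,[[0,0,0],[.3,0,0],[.3,-.2,0]]))
for uv,z in [((299,240),.13),((315,230),.0),((207,226),.03),((376,175),.1)]: print(uv,back(c,uv,z))
```

```text
(330, 396, 3)
[[249.30541892 401.22927162]
 [247.97341527 299.55337221]
 [312.91374374 298.22156951]]
(299, 240) [[ 0.46814283 -0.15820228  0.13      ]]
(315, 230) [[ 0.51076343 -0.21336395  0.        ]]
(207, 226) [[0.52743784 0.1220999  0.03      ]]
(376, 175) [[ 0.66074367 -0.39483204  0.1       ]]
```

View pics/crop1.png

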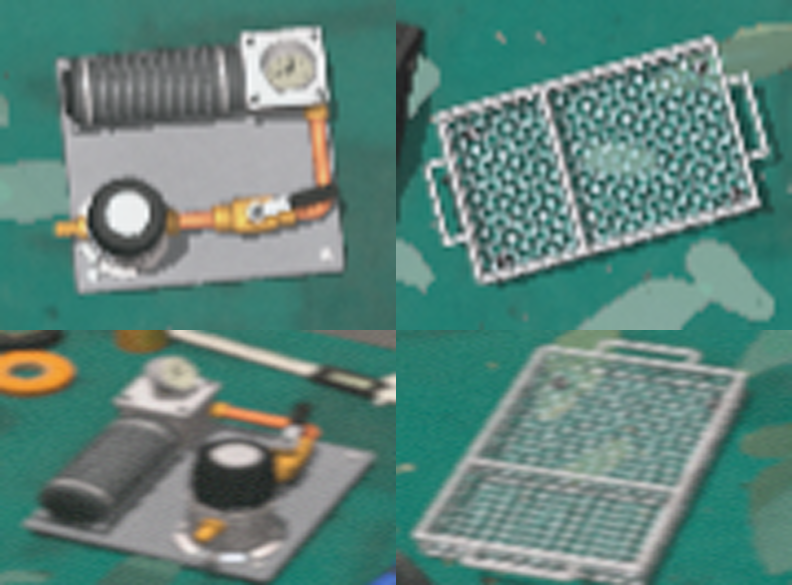

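The crop shows the plate corners at crop pixels (78,292) and (343,268), the cap top at (126,213), and the lever grip running from (292,202) to (335,195). The basket rim corners are also clear, and its narrow bay is on the left.

```bash
cat >> h.py <<'E'
def fit(c,uv,loc):
    from scipy.optimize import least_squares
    loc=np.array(loc)/1000; uv=np.array(uv)
    def W(p): return np.c_[loc[:,:2]@np.array([[np.cos(p[2]),np.sin(p[2])],[-np.sin(p[2]),np.cos(p[2])]])+p[:2],loc[:,2]]
    r=least_squares(lambda p:(proj(c,W(p))-uv).ravel(),[.5,-.05,0.0])
    return r.x,r.fun.reshape(-1,2)
def place(p,l):
    l=np.array(l)/1000;co,s=np.cos(p[2]),np.sin(p[2])
    return np.array([p[0]+co*l[0]-s*l[1],p[1]+s*l[0]+co*l[1],l[2]])
E
python3 - <<'E'
from h import *
np.set_printoptions(precision=4,suppress=True)
c=vision.camera('top')
a=np.array([[78,292],[343,268],[126,213],[58,58],[262,212]])/4.4+[270,190]-.4
vf,r=fit(c,a,[[-62,85,18],[-62,-105,18],[-20,48,132],[106,85,18],[-20,-42,72]]);print(vf,r)
b=np.array([[44,118],[316,38],[364,205],[86,282]])/4.4+[160,190]-.4
wb,r=fit(c,b,[[60,100,34],[60,-100,34],[-60,-100,34],[-60,100,34]]);print(wb,r)
np.save('vf.npy',vf);np.save('wb.npy',wb)
g=np.array([[292,202],[335,195]])/4.4+[270,190]-.4
print('grip',back(c,g,.07))
for n,l in dict(neck=(-20,48,106),stem=(-20,-42,70),gauge=(80,-70,118)).items(): print(n,place(vf,l))
for n,l in dict(wide=(0,-37,10),nar=(0,62,10)).items(): print(n,place(wb,l))
s=vision.camera('scene')
print('scene check cap',proj(s,place(vf,(-20,48,132))),'basket',[proj(s,place(wb,l))for l in((60,100,34),(60,-100,34),(-60,-100,34))])
E
```

```text
[ 0.4968 -0.2046  0.0602] [[-0.3088  0.1371]
 [ 0.9288  0.5295]
 [ 0.6016 -0.0825]
 [-0.3169 -0.2369]
 [-0.926  -0.3486]]
[0.527  0.1257 0.2589] [[ 0.0236  0.0543]
 [ 0.2591  0.5143]
 [-0.3639 -0.5437]
 [ 0.0853 -0.0098]]
grip [[ 0.4848 -0.2712  0.07  ]
 [ 0.489  -0.3007  0.07  ]]
neck [ 0.474  -0.1578  0.106 ]
stem [ 0.4794 -0.2477  0.07  ]
gauge [ 0.5809 -0.2696  0.118 ]
wide [0.5364 0.09   0.01  ]
nar [0.5111 0.1857 0.01  ]
scene check cap [[318.719  188.0713]] basket [array([[206.0625, 311.0982]]), array([[234.284, 245.119]]), array([[279.195 , 254.3381]])]
```

Emit:
{"op": "move_arm", "data": {"moves": [[[0.05,0.033,0,-4,50],[0.1,0.065,0,-8,0],[0.15,0.098,0,-12.6,0],[0.2,0.13,0,-12.6,0],[0.25,0.163,0,-12.6,0]]]}}

```text
clock: 0.88
eef_pos: [0.4437, -0.2974, 0.2313]
tool_rot: [0.996, 0.087, 0.0, 0.0]
ft_force: [0.5, -1.7, 0.2]
grip_width: -0.0004
grasp_force: 0.0
```

Emit:
{"op": "move_arm", "data": {"moves": [[[0.012,0.008,-0.04,0,0],[0.012,0.008,-0.08,0,0],[0.012,0.008,-0.12,0,0],[0.012,0.008,-0.14,0,0],[0.012,0.008,-0.14,0,0]]]}}

```text
clock: 1.5
eef_pos: [0.4528, -0.2895, 0.0893]
tool_rot: [0.996, 0.087, -0.002, -0.001]
ft_force: [0.3, 0.4, 0.4]
grip_width: -0.0
grasp_force: 0.0
```

Run:
```python
from h import *
o=monitor.get_obs();print(o['eef_pos'],o['tool_rot'],o['ft_force'])
for n in('top','scene'): shot(n,n+'1.png')
t=cv2.imread('pics/top1.png');s=cv2.imread('pics/scene1.png')
cv2.imwrite('pics/c2.png',np.hstack([cv2.resize(t[185:275,270:360],(396,396),interpolation=2),cv2.resize(s[145:235,265:355],(396,396),interpolation=2)]))
```

```text
[ 0.45278865 -0.28952822  0.08933931] [ 0.99617306  0.08736873 -0.0019308  -0.00148676] [0.30909262 0.44590098 0.36374579]
```

View pics/c2.png

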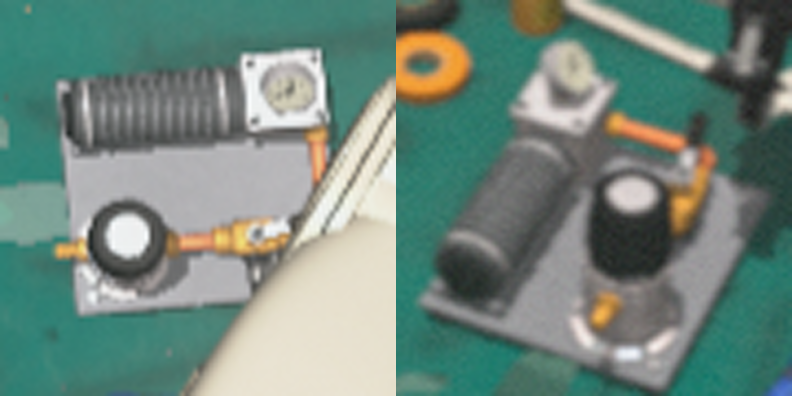

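The top view shows the arm beside the lever with nothing disturbed. The fingertip is on the -x side of the lever, so I go down and sweep.

Emit:
{"op": "move_arm", "data": {"moves": [[[0,0,-0.028,0,0],[0,0,-0.028,0,0],[0.015,0.005,-0.028,0,0],[0.0217,0.0037,-0.028,10,0],[0.0287,0.0036,-0.028,20,0]]]}}

```text
clock: 2.22
eef_pos: [0.4844, -0.287, 0.0648]
tool_rot: [0.965, 0.262, 0.0, 0.001]
ft_force: [-1.6, -0.7, -0.1]
grip_width: 0.0003
grasp_force: 0.8
```

Emit:
{"op": "move_arm", "data": {"moves": [[[0.0068,0.0012,0,10,0],[0.0134,0.0036,0,20,0],[0.0194,0.007,0,30,0],[0.0247,0.0114,0,40,0],[0.0292,0.0167,0,50,0]]]}}

```text
clock: 2.85
eef_pos: [0.5141, -0.2708, 0.065]
tool_rot: [0.764, 0.645, 0.0, 0.002]
ft_force: [-0.6, -2.7, -1.9]
grip_width: 0.0
grasp_force: 0.8
```

Emit:
{"op": "move_arm", "data": {"moves": [[[0.0035,0.006,0,10,0],[0.0049,0.0092,0,15,0],[0.005,0.0105,0,15,0],[0.005,0.0115,0,15,0],[0.005,0.0115,0,15,0]]]}}

```text
clock: 3.48
eef_pos: [0.5181, -0.2592, 0.0642]
tool_rot: [0.676, 0.737, 0.0, 0.001]
ft_force: [1.1, -1.3, -0.1]
grip_width: -0.0001
grasp_force: 0.9
```

Emit:
{"op": "move_arm", "data": {"moves": [[[0,0.002,-0.003,0,0],[0,0.004,-0.003,0,0],[0,0.006,-0.003,0,0],[0,0.006,-0.003,0,0]]]}}

```text
clock: 3.98
eef_pos: [0.5184, -0.2587, 0.0617]
tool_rot: [0.677, 0.736, -0.003, 0.005]
ft_force: [1.1, -14.4, 0.4]
grip_width: -0.0
grasp_force: 7.4
```

Run:
```python
from h import *
o=monitor.get_obs();print(o['eef_pos'],o['tool_rot'],o['ft_force'])
```

```text
[ 0.51841216 -0.25874069  0.06169863] [ 0.6769272   0.73602454 -0.00339459  0.005091  ] [  1.08570771 -14.36516192   0.41249469]
```

Emit:
{"op": "move_arm", "data": {"moves": [[[0,-0.016,0,0,0],[0,-0.016,0.05,-5,20],[0,-0.016,0.1,-15,60],[0,-0.016,0.14,-25,100],[-0.01,0.02,0.14,-35,100]]]}}

```text
clock: 4.6
eef_pos: [0.5093, -0.2345, 0.2037]
tool_rot: [0.868, 0.496, 0.002, 0.002]
ft_force: [-0.1, 0.3, 0.3]
grip_width: 0.0706
grasp_force: 0.0
```

Emit:
{"op": "move_arm", "data": {"moves": [[[-0.033,0.075,0,-10,100],[-0.033,0.075,0,-20,100],[-0.033,0.075,0,-30,100],[-0.033,0.075,0,-40,100],[-0.033,0.075,0,-50,100]]]}}

```text
clock: 5.22
eef_pos: [0.4732, -0.1569, 0.1996]
tool_rot: [0.996, 0.085, -0.001, -0.001]
ft_force: [0.4, -0.2, 0.3]
grip_width: 0.0855
grasp_force: 0.0
```

Emit:
{"op": "move_arm", "data": {"moves": [[[0,0,0,-10,100],[0,0,0,-10,100]]]}}

```text
clock: 5.48
eef_pos: [0.4734, -0.1573, 0.1996]
tool_rot: [1.0, 0.001, -0.001, -0.001]
ft_force: [-0.1, -0.1, -1.0]
grip_width: 0.0854
grasp_force: 0.0
```

Run:
```python
from h import *
o=monitor.get_obs();print(o['eef_pos'],R.from_quat(o['tool_rot']).as_euler('zyx',True),o['joint_pos'],o['ft_force'])
for n in('top','scene'): shot(n,n+'2.png')
t=cv2.imread('pics/top2.png');s=cv2.imread('pics/scene2.png')
cv2.imwrite('pics/c3.png',np.hstack([cv2.resize(t[175:265,270:360],(396,396),interpolation=2),cv2.resize(s[125:235,255:365],(396,396),interpolation=2)]))
```

```text
[ 0.4733722  -0.15725477  0.1996066 ] [-1.30484537e-01 -1.23513585e-01 -1.79904378e+02] [-3.21280509e-01  2.56482591e-01 -5.77229947e-02  1.25916317e+00
  9.02781400e-04  2.81803180e+00] [-0.09934885 -0.12892244 -1.04590997]
```

View pics/c3.png

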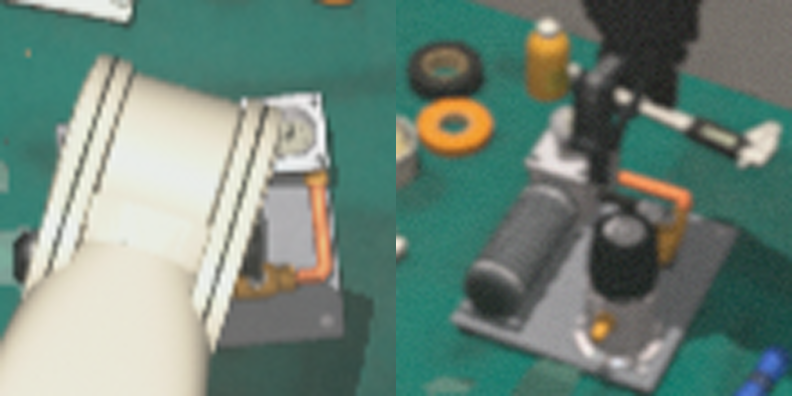

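The lever's black grip now stands off the pipe, across it, at about (258,230) in the crop. The open gripper is above the cap, so I descend and grip it.

Emit:
{"op": "move_arm", "data": {"moves": [[[0,0,-0.04,0,100],[0,0,-0.08,0,100],[0,0,-0.091,0,100],[0,0,-0.091,0,60],[0,0,-0.091,0,50]]]}}

```text
clock: 6.2
eef_pos: [0.4755, -0.1579, 0.1109]
tool_rot: [1.0, 0.0, 0.001, 0.0]
ft_force: [0.0, 5.8, 5.7]
grip_width: 0.0516
grasp_force: 3.8
```

Emit:
{"op": "move_arm", "data": {"moves": [[[0,0,0,0,50],[0,0,0,0,40],[0,0,0,0,40]]]}}

```text
clock: 6.58
eef_pos: [0.4759, -0.1563, 0.1117]
tool_rot: [1.0, 0.001, 0.002, -0.001]
ft_force: [0.2, 6.4, 4.8]
grip_width: 0.0462
grasp_force: 60.7
```

Run:
```python
from h import *
o=monitor.get_obs();print(o['eef_pos'],o['ft_force'],o['ft_torque'],o['grip_width'],o['grasp_force'])
s=shot('scene','scene3.png');s=cv2.imread('pics/scene3.png')
cv2.imwrite('pics/c4.png',cv2.resize(s[145:215,275:365],(720,560),interpolation=2))
```

```text
[ 0.47591199 -0.15630368  0.11167874] [0.16658647 6.42990194 4.83503098] [ 1.22031108  0.07757116 -0.0038489 ] 0.04619767789281118 60.69137513637543
```

View pics/c4.png

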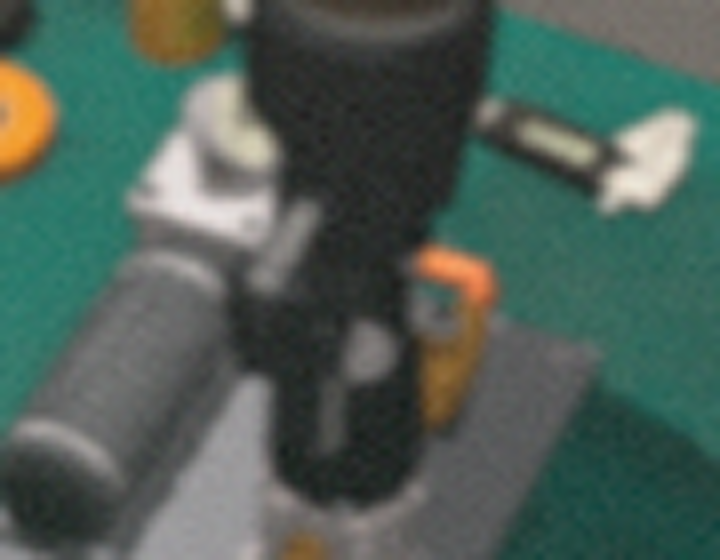

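The fingers hold the cap grip between the pads at about (330,380). The contact forces say to shift about +2.5 mm in y and z, then start turning.

Emit:
{"op": "move_arm", "data": {"moves": [[[0,0.0025,0.0025,0,40],[0,0.0025,0.0028,5,40],[0,0.0025,0.0032,10,40],[0,0.0025,0.0038,20,40],[0,0.0025,0.0038,20,40]]]}}

```text
clock: 7.25
eef_pos: [0.4747, -0.1553, 0.1132]
tool_rot: [0.985, 0.173, 0.0, 0.0]
ft_force: [3.7, 0.3, -7.1]
grip_width: 0.0456
grasp_force: 65.1
```

```bash
cat > o.py <<'E'
from h import *
np.set_printoptions(precision=4,suppress=True)
o=monitor.get_obs();print(o['clock'],o['eef_pos'],R.from_quat(o['tool_rot']).as_euler('zyx',True),o['ft_force'],o['ft_torque'],o['grip_width'],o['grasp_force'],o['joint_pos'][5])
E
python3 o.py
```

```text
7.25 [ 0.4747 -0.1553  0.1132] [-19.9359   0.0436 179.9911] [ 3.6548  0.3477 -7.0767] [ 0.0143 -0.5708  0.1442] 0.045602729893536344 65.09275317192078 2.477329708143474
```

Emit:
{"op": "move_arm", "data": {"moves": [[[0.0014,0,0,10,40],[0.0014,0,0,20,40],[0.0014,0,0,30,40],[0.0014,0,0.0007,40,40],[0.0014,0,0.0007,40,40]]]}}

```text
clock: 7.88
eef_pos: [0.4757, -0.1549, 0.1151]
tool_rot: [0.867, 0.498, 0.001, 0.0]
ft_force: [-1.3, 2.6, 4.2]
grip_width: 0.0461
grasp_force: 66.1
```

```bash
python3 o.py
```

```text
7.875 [ 0.4757 -0.1549  0.1151] [ -59.7962    0.0548 -179.9777] [-1.3031  2.638   4.2001] [ 0.5635  0.2698 -0.0059] 0.0461291594832073 66.12953424453735 1.782754820831076
```

Emit:
{"op": "move_arm", "data": {"moves": [[[-0.0004,0.0008,0.0015,10,40],[-0.0004,0.0008,0.0022,20,40],[-0.0004,0.0008,0.0028,30,40],[-0.0004,0.0008,0.0035,40,40],[-0.0004,0.0008,0.0042,50,40]]]}}

```text
clock: 8.5
eef_pos: [0.4748, -0.1542, 0.1185]
tool_rot: [0.573, 0.819, 0.0, -0.0]
ft_force: [-1.3, 2.3, 2.8]
grip_width: 0.0454
grasp_force: 65.9
```

```bash
python3 o.py
```

```text
8.5 [ 0.4748 -0.1542  0.1185] [-110.047    -0.0236 -179.9767] [-1.2956  2.3223  2.8093] [ 0.5826  0.3892 -0.058 ] 0.0454320847526632 65.91198205947876 0.9067484928924459
```

Emit:
{"op": "move_arm", "data": {"moves": [[[-0.0003,0.0006,0.001,10,40],[-0.0003,0.0006,0.0017,20,40],[-0.0003,0.0006,0.0024,30,40],[-0.0003,0.0006,0.003,40,40],[-0.0003,0.0006,0.0037,50,40]]]}}

```text
clock: 9.12
eef_pos: [0.4739, -0.1541, 0.1218]
tool_rot: [0.173, 0.985, -0.0, -0.001]
ft_force: [-2.4, 0.9, 1.8]
grip_width: 0.0457
grasp_force: 65.8
```

```bash
python3 o.py
```

```text
9.125 [ 0.4739 -0.1541  0.1218] [-160.0246   -0.1112  179.966 ] [-2.415   0.8772  1.7546] [ 0.2014  0.4812 -0.0989] 0.0456988938282605 65.83107590675354 0.035003221203729576
```

Emit:
{"op": "move_arm", "data": {"moves": [[[-0.0006,0.0002,0.0009,10,40],[-0.0006,0.0002,0.0016,20,40],[-0.0006,0.0002,0.0023,30,40],[-0.0006,0.0002,0.0029,40,40],[-0.0006,0.0002,0.0036,50,40]]]}}

```text
clock: 9.75
eef_pos: [0.473, -0.1547, 0.1253]
tool_rot: [-0.259, 0.966, -0.001, -0.002]
ft_force: [-2.7, -1.9, -0.9]
grip_width: 0.0459
grasp_force: 65.7
```

```bash
python3 o.py
```

```text
9.75 [ 0.473  -0.1547  0.1253] [150.0057  -0.1465 179.8584] [-2.7003 -1.9174 -0.9487] [-0.401   0.4747 -0.0143] 0.0458667771671918 65.71851968765259 -0.8376482583632922
```

Emit:
{"op": "move_arm", "data": {"moves": [[[-0.0003,-0.0003,0.0007,10,40],[-0.0003,-0.0003,0.0014,20,40],[-0.0003,-0.0003,0.002,30,40],[-0.0003,-0.0003,0.0027,40,40],[-0.0003,-0.0003,0.0033,50,40]]]}}

```text
clock: 10.38
eef_pos: [0.4734, -0.1554, 0.1289]
tool_rot: [-0.643, 0.766, -0.001, -0.001]
ft_force: [-1.8, -2.2, 1.2]
grip_width: 0.0459
grasp_force: 65.8
```

```bash
python3 o.py
```

```text
10.375 [ 0.4734 -0.1554  0.1289] [100.0138  -0.0639 179.8092] [-1.8324 -2.1508  1.1642] [-0.6036  0.3511 -0.0661] 0.04588653237223839 65.75733304023743 -1.7111032983188987
```

Emit:
{"op": "move_arm", "data": {"moves": [[[0,0,0.001,10,40],[0,0,0.002,18,40],[0,0,0.004,18,40],[0,0,0.005,18,40]]]}}

```text
clock: 10.88
eef_pos: [0.4736, -0.1547, 0.1335]
tool_rot: [0.753, -0.658, 0.0, 0.001]
ft_force: [-0.1, -3.5, -2.6]
grip_width: 0.0457
grasp_force: 65.6
```

```bash
python3 o.py
```

```text
10.875 [ 0.4736 -0.1547  0.1335] [ 82.2321  -0.0499 179.9116] [-0.0963 -3.4794 -2.626 ] [-0.7881  0.1893 -0.0051] 0.0457118778095561 65.64443707466125 -2.0209770332798698
```

Emit:
{"op": "move_arm", "data": {"moves": [[[0,0,0.004,0,40],[0,0,0.008,0,40],[0,0,0.015,0,40],[0,0,0.03,0,40],[0,0,0.045,0,40]]]}}

```text
clock: 11.5
eef_pos: [0.4743, -0.1539, 0.18]
tool_rot: [0.755, -0.656, 0.0, -0.0]
ft_force: [0.7, -0.3, -1.8]
grip_width: 0.0456
grasp_force: 65.6
```

Emit:
{"op": "move_arm", "data": {"moves": [[[0,0,0.02,0,40],[0,0,0.05,0,40],[0,0,0.06,0,40],[0,0,0.06,0,40]]]}}

```text
clock: 12.0
eef_pos: [0.4745, -0.1541, 0.2395]
tool_rot: [0.755, -0.656, 0.001, -0.0]
ft_force: [-0.8, 0.2, -1.5]
grip_width: 0.0459
grasp_force: 65.6
```

Run:
```python
exec(open('o.py').read())
s=shot('scene','scene5.png');s=cv2.imread('pics/scene5.png')
t=shot('top','top5.png');t=cv2.imread('pics/top5.png')
cv2.imwrite('pics/c5.png',np.hstack([cv2.resize(t[175:265,270:360],(396,396),interpolation=2),cv2.resize(s[125:235,255:365],(396,396),interpolation=2)]))
```

```text
12.0 [ 0.4745 -0.1541  0.2395] [ 81.9826   0.1199 179.9631] [-0.8373  0.1732 -1.4703] [ 0.0097 -0.0497  0.0063] 0.04592012465562001 65.63321113586426 -2.024739029239221
```

View pics/c5.png

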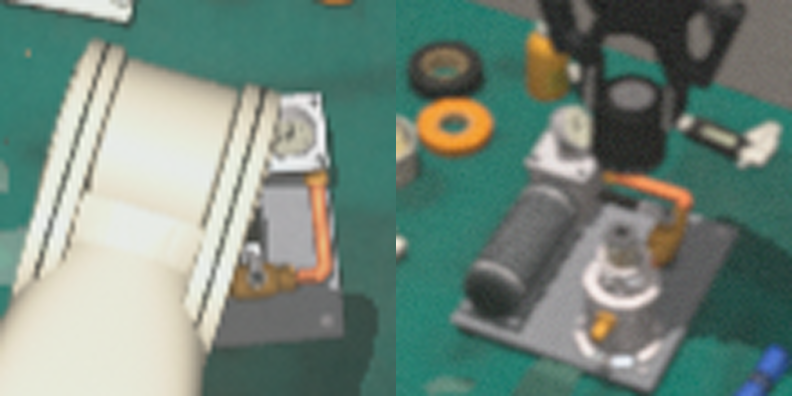

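The cap is held clear in the air, the element stands in the open neck at about (625,245), and the lever lies across the pipe. I carry the cap to the wide bay.

Emit:
{"op": "move_arm", "data": {"moves": [[[0.008,0.03,0,2,40],[0.02,0.08,0,4,40],[0.035,0.13,0,7,40],[0.047,0.18,0,7,40],[0.058,0.225,-0.02,7,40]]]}}

```text
clock: 12.72
eef_pos: [0.5328, 0.0729, 0.2185]
tool_rot: [0.794, -0.608, 0.001, -0.001]
ft_force: [0.3, -1.0, -1.0]
grip_width: 0.0458
grasp_force: 65.6
```

Emit:
{"op": "move_arm", "data": {"moves": [[[0.0047,0.0194,-0.03,0,40],[0.0047,0.0194,-0.07,0,40],[0.0047,0.0194,-0.11,0,40],[0.0047,0.0194,-0.14,0,40],[0.0047,0.0194,-0.14,0,40]]]}}

```text
clock: 13.35
eef_pos: [0.5331, 0.0899, 0.0748]
tool_rot: [0.793, -0.609, -0.003, 0.003]
ft_force: [-0.3, 0.5, -0.4]
grip_width: 0.0458
grasp_force: 65.6
```

Run:
```python
exec(open('o.py').read())
s=shot('scene','scene6.png');s=cv2.imread('pics/scene6.png')
cv2.imwrite('pics/c6.png',cv2.resize(s[215:335,185:315],(780,600)[:2],interpolation=2))
w=np.load('wb.npy'); p=o['eef_pos']; print(proj(s2:=vision.camera('scene'),[p-[0,0,.03],place(w,(0,-37,10))]), )
```

```text
13.35 [0.5331 0.0899 0.0748] [ 74.9728  -0.5108 179.9131] [-0.3279  0.514  -0.3692] [-0.0281  0.0445  0.0315] 0.04581706132645542 65.60332417488098 -1.665966001298486
[[249.9581 267.1247]
 [249.6471 274.8582]]
```

View pics/c6.png

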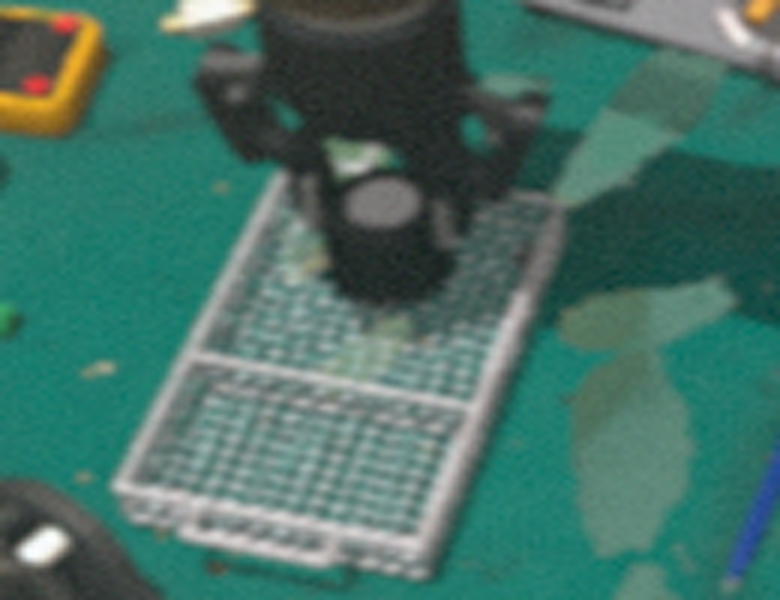

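The cap hangs upright, centred over the wide bay at about (385,240). I lower it.

Emit:
{"op": "move_arm", "data": {"moves": [[[0,0,-0.012,0,40],[0,0,-0.024,0,40],[0,0,-0.03,0,40],[0,0,-0.033,0,40],[0,0,-0.035,0,40]]]}}

```text
clock: 14.08
eef_pos: [0.5368, 0.0905, 0.0435]
tool_rot: [0.793, -0.609, 0.0, -0.0]
ft_force: [0.4, 0.1, -0.8]
grip_width: 0.0459
grasp_force: 65.6
```

Emit:
{"op": "move_arm", "data": {"moves": [[[0,0,-0.001,0,40],[0,0,-0.002,0,40],[0,0,-0.002,0,40]]]}}

```text
clock: 14.45
eef_pos: [0.5368, 0.0905, 0.0417]
tool_rot: [0.793, -0.609, 0.0, -0.0]
ft_force: [0.9, -0.7, -1.0]
grip_width: 0.0459
grasp_force: 65.6
```

```bash
python3 o.py
```

```text
14.45 [0.5368 0.0905 0.0417] [  74.9782    0.0089 -179.9994] [ 0.9429 -0.6665 -0.9592] [ 0.0143 -0.0002 -0.0539] 0.045905001340537814 65.60187935829163 -1.6659798312737417
```

Emit:
{"op": "move_arm", "data": {"moves": [[[0,0,-0.001,0,40],[0,0,-0.002,0,40],[0,0,-0.003,0,40],[0,0,-0.003,0,40]]]}}

```text
clock: 14.95
eef_pos: [0.5369, 0.0906, 0.04]
tool_rot: [0.793, -0.609, 0.0, -0.0]
ft_force: [-2.6, -0.2, 7.6]
grip_width: 0.0458
grasp_force: 66.8
```

```bash
python3 o.py
```

```text
14.95 [0.5369 0.0906 0.04  ] [  74.975     0.0496 -179.9783] [-2.5903 -0.1547  7.6252] [-0.0716  0.7874  0.007 ] 0.045787692004118336 66.82796001434326 -1.6659002910976788
```

Emit:
{"op": "move_arm", "data": {"moves": [[[0,0,0.001,0,40],[0,0,0.001,0,60],[0,0,0.001,0,70],[0,0,0.02,0,72],[0,0,0.05,0,72]]]}}

```text
clock: 15.58
eef_pos: [0.5356, 0.0902, 0.0877]
tool_rot: [0.793, -0.609, -0.001, 0.001]
ft_force: [-0.2, -0.9, -0.6]
grip_width: 0.0615
grasp_force: 0.0
```

Emit:
{"op": "move_arm", "data": {"moves": [[[0,0,0.06,0,72],[0,0,0.11,0,70],[-0.013,-0.05,0.12,0,60],[-0.025,-0.1,0.12,0,55],[-0.037,-0.15,0.12,0,55]]]}}

```text
clock: 16.2
eef_pos: [0.4995, -0.0608, 0.2089]
tool_rot: [0.794, -0.608, 0.001, -0.0]
ft_force: [0.6, -0.5, 1.1]
grip_width: 0.0471
grasp_force: 0.0
```

Emit:
{"op": "move_arm", "data": {"moves": [[[-0.0125,-0.049,0,0,55],[-0.0257,-0.0944,0,0,55],[-0.0257,-0.0944,0,0,55],[-0.0257,-0.0944,0,0,55]]]}}

```text
clock: 16.7
eef_pos: [0.4741, -0.1538, 0.2085]
tool_rot: [0.793, -0.609, -0.0, -0.0]
ft_force: [0.7, 0.0, -0.3]
grip_width: 0.0469
grasp_force: 0.0
```

Run:
```python
exec(open('o.py').read())
s=shot('scene','scene7.png');s=cv2.imread('pics/scene7.png')
cv2.imwrite('pics/c7.png',np.hstack([cv2.resize(s[215:335,185:315],(396,396),interpolation=2),cv2.resize(s[125:235,255:365],(396,396),interpolation=2)]))
v=np.load('vf.npy');print(proj(vision.camera('scene'),[[.474,-.1545,.131],[.474,-.1545,.106]]))
```

```text
16.7 [ 0.4741 -0.1538  0.2085] [  75.0084    0.003  -179.9676] [ 0.6835  0.0001 -0.3044] [ 0.0217  0.0183 -0.0067] 0.04691323359431022 0.0 -2.1464229974399567
[[318.1052 189.134 ]
 [317.6686 195.9469]]
```

View pics/c7.png

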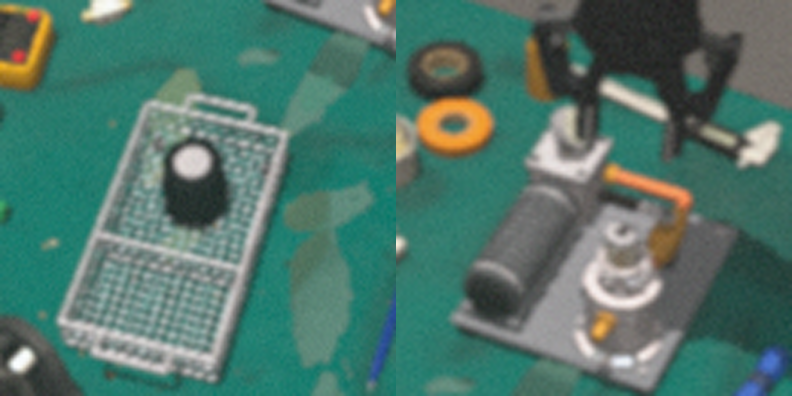

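The cap stands upright in the wide bay, and the element top at about (622,232) in the crop matches the projection. I descend and grip the element.

Emit:
{"op": "move_arm", "data": {"moves": [[[0,0,-0.05,0,55],[0,0,-0.085,0,55],[0,0,-0.098,0,55],[0,0,-0.098,0,30],[0,0,-0.098,0,15]]]}}

```text
clock: 17.42
eef_pos: [0.4753, -0.154, 0.112]
tool_rot: [0.794, -0.608, 0.001, -0.0]
ft_force: [-0.9, 0.4, -0.3]
grip_width: 0.0217
grasp_force: 58.7
```

Emit:
{"op": "move_arm", "data": {"moves": [[[0,0,0,0,10],[0,0,0,0,10],[0,0,0,0,10]]]}}

```text
clock: 17.8
eef_pos: [0.4745, -0.1542, 0.1113]
tool_rot: [0.793, -0.609, 0.001, -0.0]
ft_force: [-0.5, -0.1, 1.7]
grip_width: 0.022
grasp_force: 58.9
```

```bash
python3 o.py
```

```text
17.8 [ 0.4745 -0.1542  0.1113] [ 74.9886   0.0861 179.9749] [-0.4807 -0.0946  1.7318] [0.0206 0.0175 0.0347] 0.022016457511088067 58.879677057266235 -2.1469585043960953
```

Emit:
{"op": "move_arm", "data": {"moves": [[[0,0,0.01,0,10],[0,0,0.025,0,10],[0,0,0.045,0,10],[0,0,0.065,0,10],[0,0,0.09,0,10]]]}}

```text
clock: 18.42
eef_pos: [0.4739, -0.1539, 0.2021]
tool_rot: [0.793, -0.609, 0.0, -0.0]
ft_force: [0.2, 0.4, -0.9]
grip_width: 0.0215
grasp_force: 58.8
```

Emit:
{"op": "move_arm", "data": {"moves": [[[0,0,0.01,0,10],[0,0,0.01,0,10]]]}}

```text
clock: 18.68
eef_pos: [0.4745, -0.1541, 0.2116]
tool_rot: [0.793, -0.609, 0.001, -0.0]
ft_force: [0.4, -0.4, -1.5]
grip_width: 0.0219
grasp_force: 58.8
```

```bash
python3 o.py
```

```text
18.675 [ 0.4745 -0.1541  0.2116] [ 74.9801   0.1146 179.9635] [ 0.4002 -0.4343 -1.4884] [ 0.0623 -0.0322  0.0115] 0.021907266205653194 58.79654109477997 -2.1469552091621336
```

Emit:
{"op": "move_arm", "data": {"moves": [[[0.004,0.04,0,0,10],[0.01,0.09,0,0,10],[0.015,0.14,0,0,10],[0.021,0.19,0,0,10],[0.026,0.24,0,0,10]]]}}

```text
clock: 19.3
eef_pos: [0.4994, 0.0875, 0.2094]
tool_rot: [0.793, -0.609, -0.001, 0.001]
ft_force: [-0.2, 0.4, -0.4]
grip_width: 0.0221
grasp_force: 58.8
```

Emit:
{"op": "move_arm", "data": {"moves": [[[0.006,0.05,0,0,10],[0.0114,0.085,0,0,10],[0.0114,0.1,-0.03,0,10],[0.0114,0.1,-0.07,0,10],[0.0114,0.1,-0.11,0,10]]]}}

```text
clock: 19.92
eef_pos: [0.5105, 0.1863, 0.0984]
tool_rot: [0.794, -0.608, -0.0, 0.001]
ft_force: [0.6, -0.2, -1.0]
grip_width: 0.0219
grasp_force: 58.9
```

Emit:
{"op": "move_arm", "data": {"moves": [[[0,0,-0.012,0,10],[0,0,-0.012,0,10],[0,0,-0.012,0,10]]]}}

```text
clock: 20.3
eef_pos: [0.5127, 0.1864, 0.0902]
tool_rot: [0.793, -0.609, 0.001, -0.001]
ft_force: [-0.4, 0.2, -0.1]
grip_width: 0.0223
grasp_force: 58.8
```

Run:
```python
exec(open('o.py').read())
s=shot('scene','scene8.png');s=cv2.imread('pics/scene8.png')
cv2.imwrite('pics/c8.png',cv2.resize(s[215:335,165:295],(780,600)[:2],interpolation=2))
```

```text
20.3 [0.5127 0.1864 0.0902] [  74.9898    0.1555 -179.9419] [-0.4212  0.1935 -0.108 ] [-0.0077 -0.0462  0.0314] 0.022266590634517705 58.83653998374939 -1.4840503977956854
```

View pics/c8.png

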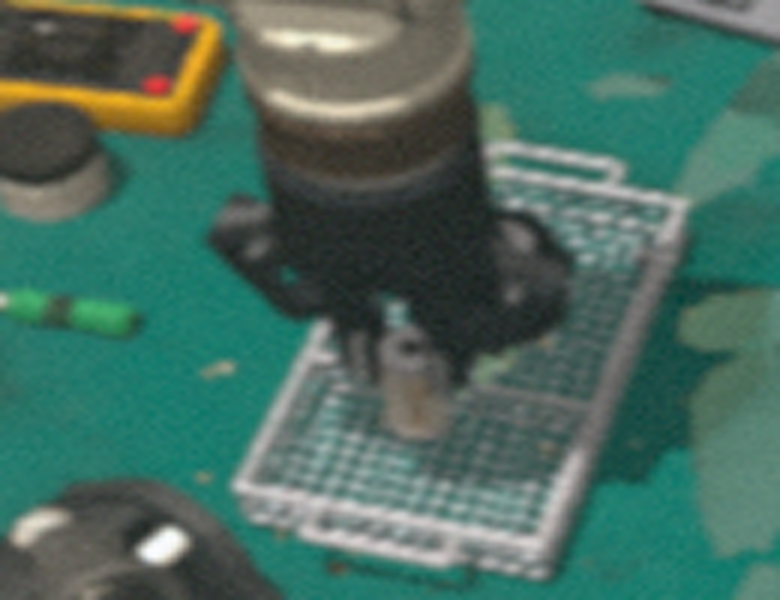

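The element hangs upright over the middle of the narrow bay at about (410,390). I lower it slowly.

Emit:
{"op": "move_arm", "data": {"moves": [[[0,0,-0.014,0,10],[0,0,-0.026,0,10],[0,0,-0.033,0,10],[0,0,-0.035,0,10],[0,0,-0.036,0,10]]]}}

```text
clock: 20.98
eef_pos: [0.5115, 0.1861, 0.0525]
tool_rot: [0.793, -0.609, -0.0, 0.0]
ft_force: [0.6, -0.1, -0.4]
grip_width: 0.022
grasp_force: 58.8
```

Emit:
{"op": "move_arm", "data": {"moves": [[[0,0,-0.001,0,10],[0,0,-0.002,0,10],[0,0,-0.002,0,10]]]}}

```text
clock: 21.35
eef_pos: [0.5115, 0.1861, 0.0507]
tool_rot: [0.793, -0.609, 0.0, -0.0]
ft_force: [0.9, 0.6, -0.4]
grip_width: 0.0218
grasp_force: 58.8
```

```bash
python3 o.py
```

```text
21.35 [0.5115 0.1861 0.0507] [  74.9801    0.0121 -179.9967] [ 0.8554  0.5551 -0.3761] [-0.0233  0.0012 -0.0009] 0.02182523923220385 58.83630394935608 -1.4839899626891897
```

Emit:
{"op": "move_arm", "data": {"moves": [[[0,0,-0.001,0,10],[0,0,-0.002,0,10],[0,0,-0.002,0,10]]]}}

```text
clock: 21.72
eef_pos: [0.5117, 0.1862, 0.0502]
tool_rot: [0.793, -0.609, 0.0, -0.001]
ft_force: [-1.9, -1.0, 8.7]
grip_width: 0.022
grasp_force: 60.0
```

```bash
python3 o.py
```

```text
21.725 [0.5117 0.1862 0.0502] [  74.9794    0.0717 -179.9675] [-1.8631 -1.0093  8.7323] [-0.25    0.7344 -0.0035] 0.022004256876950505 60.010945200920105 -1.4839696048947644
```

Emit:
{"op": "move_arm", "data": {"moves": [[[0,0,0.0015,0,10],[0,0,0.0015,0,10],[0,0,0.0015,0,40],[0,0,0.0015,0,60],[0,0,0.0015,0,60]]]}}

```text
clock: 22.35
eef_pos: [0.5113, 0.186, 0.0499]
tool_rot: [0.793, -0.609, -0.0, 0.0]
ft_force: [-0.3, 0.2, -1.0]
grip_width: 0.0511
grasp_force: 0.0
```

Emit:
{"op": "move_arm", "data": {"moves": [[[0,0,0.02,0,60],[0,0,0.06,0,60],[0,0,0.11,0,60],[0,0,0.16,0,60],[-0.05,0,0.18,0,60]]]}}

```text
clock: 22.98
eef_pos: [0.465, 0.187, 0.2334]
tool_rot: [0.793, -0.609, 0.002, -0.003]
ft_force: [-0.1, -0.1, -0.1]
grip_width: 0.0508
grasp_force: 0.0
```

Emit:
{"op": "move_arm", "data": {"moves": [[[-0.04,-0.04,0,0,60],[-0.08,-0.08,0,0,60],[-0.12,-0.12,0,0,60],[-0.12,-0.12,0,0,60],[-0.12,-0.12,0,0,60]]]}}

```text
clock: 23.6
eef_pos: [0.3421, 0.0662, 0.2306]
tool_rot: [0.793, -0.609, 0.001, -0.001]
ft_force: [-0.2, -0.9, -0.1]
grip_width: 0.0514
grasp_force: 0.0
```

Run:
```python
exec(open('o.py').read())
s=shot('scene','scene9.png');s=cv2.imread('pics/scene9.png')
t=shot('top','top9.png');t=cv2.imread('pics/top9.png')
cv2.imwrite('pics/c9.png',np.hstack([cv2.resize(s[215:335,165:295],(396,396),interpolation=2),cv2.resize(t[180:270,270:360],(396,396),interpolation=2)]))
```

```text
23.6 [0.3421 0.0662 0.2306] [  75.0081    0.1193 -179.9641] [-0.1996 -0.8901 -0.1416] [-0.0181  0.0087  0.0171] 0.05135714056741952 0.0 -1.6415667187218925
```

View pics/c9.png

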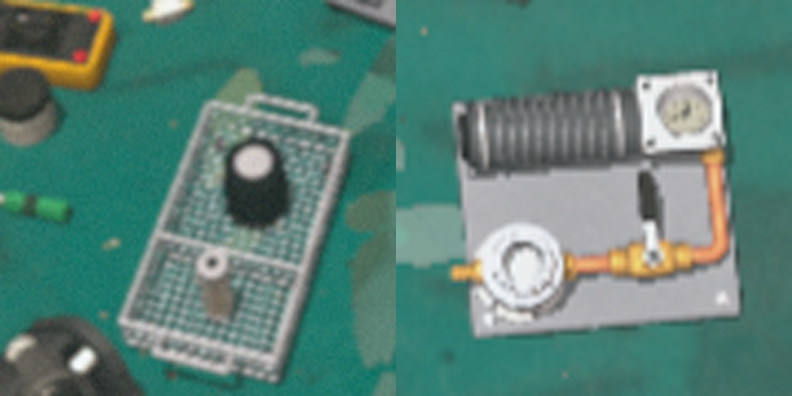

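The cap and the element both stand upright in their bays, at about (255,185) and (215,285). The lever lies square across the pipe, from (652,255) to (648,172), and the arm is clear.

```bash
python3 -c "
from workcell import job
print(job.job_done())"
```

```text
the job is handed in; nothing more can be done
None
```

The job is handed in, though no verdict came back: the valve is shut, the cap stands open side down in the basket's wider bay, the filter element stands in the narrower bay, and the arm touched nothing else that I could see.

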